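# Close a split gear housing on its dowels and hold it shut

## Task

Lift the loose plastic dust cover off the lower half of the small gear housing and set it down, right way up, on the cork mat. Then take the upper half by its rib, turn it so its rounded lug is above the lug of the lower half, lower it over the two dowels and press it down against the sprung pad until the two halves meet all round. Finish while still pressing the halves together, without letting go, and leave the other things on the bench alone.

Things in the scene. Friction and masses are not known exactly. Their poses are not given: they have to be found in the camera images.
- lower_half: Lower half of an aluminium split gear housing, fixed to the bench: foot plate 158x92x8 mm, on it a tub 120 (x) x 76 (y) mm, its flat rim (parting face) 40 mm above the bench, a spur gear inside. A half-round lug, radius 16 mm, bulges from the middle of the -x end to x = -76 mm. Origin: at bench level under the tub's centre; +x along the long side away from the lug, z up.
- rim_centre (a point): Centre of the lower half's tub at rim height (40 mm above the bench).
- dowel_a (a point): Foot of the steel dowel at the lug end, at rim height: x = -46, y = +18 mm from the tub centre. Both dowels are 9 mm thick, stand 14 mm above the rim, and taper over their upper 6 mm to 4 mm.
- dowel_b (a point): Foot of the other, equal dowel, at rim height: x = +46, y = +18 mm from the tub centre.
- thrust_pad (a joint): Spring-loaded round pad, 24 mm in diameter, in the middle of the tub: how far it is pressed down (m). At 0 it stands 4 mm above the rim, at 0.004 flush. Its spring resists with 6 N at 0 and 12 N at flush; the upper half's own weight (2.7 to 5 N) does not press it in.
- upper_half: Loose aluminium upper half, 0.4 kg, flat on the bench: plate 120 (x) x 76 (y) x 12 mm with the same lug at -x; raised middle 66x66, up to 24 mm; on it a centred rib 50 mm long (x), 22 wide (y), 24 to 52 mm above the underside. Origin: centre of the underside, below the rib; +x away from the lug, z up. Closed, origin and axes match rim_centre and the lower half. Starts lug roughly to the robot.
- hole_a (a point): Centre of the lug-end dowel hole, on the underside of the upper half: x = -46, y = +18 mm. Both holes are 11 mm in diameter and go through the 12 mm plate.
- hole_b (a point): Centre of the other dowel hole, on the underside: x = +46, y = +18 mm.
- dust_cover: Loose plastic cover, 0.12 kg: upside-down tray 148 (x) x 86 (y) x 26 mm with a centred solid bar handle on top, 54 mm long (x), 20 wide (y), 26 to 55 mm above the lower edge. Origin: centre of the open underside, at the lower edge; z up. It starts over the lower half, its edge 34 mm above the bench (6 below the rim), axes as the lower half's. Lift it straight up 30 mm to clear the dowels.
- mat: Cork mat 220 (x) x 160 (y) x 3 mm fixed flat on the bench, on the side of the lower half away from the upper half. Origin: centre of the underside.
- hex_key_8: Bystander: loose black hex key, 114 mm long, lying behind the housing parts, to the right.
- v_block_2: Bystander: loose grey V block, 45 x 40 x 30 mm, to the right.
- tape_measure: Bystander: loose tape measure, 72 mm long, 63 mm high, at the back left.
There are look-alikes about, which are no part of the job. Leave any green look-alike of the dust_cover alone.

How it is judged:
By the outcome, as a careful person would: the job done as asked, in the order asked, and still so for the second after the job is handed in, while the arm keeps its last pose, push and grip.
It also fails if it takes over 64 s, if anything falls off the work surface, if the arm or the gripper's body presses on something with over 40 N, if the wrist force passes 120 N, or if a joint passes its speed limit or range.

## Robot

A 6-joint arm with a two-finger parallel gripper is mounted at the origin on a cart in front of the work surface, level with it; the furniture and walls round the work are solid. World frame = base frame: x ahead of the robot, y to its left, z up, the work surface at z = 0. Lengths are in m, angles in rad, forces in N, time in s.
With the tool pointing down it reaches from about 0.35 to 0.975 m from the base axis. Payload 4.9 kg.
Tool frame: the origin (TCP) lies on the centre line of the jaws, within the pads' length; the fingertips stand 25 mm ahead of it and the grasp point (between the pads) lies 6 mm ahead of it; z points along the fingers, y is the line along which they close (so a half turn about z gives the same grasp; the last joint's range is limited). The gripper opens to 85 mm and grips with 20 to 120 N. Pads are 22 mm wide; open, the fingers measure 114 mm over their backs; the gripper's body (76 mm by 85 mm) begins 54 mm behind the grasp point. The pads swing forward as they close: fully open they stand 13 mm farther back than shut.
Start: joints at [-1.293, 0.053, 1.613, -0, 1.476, -0.119], TCP at [0.242, -0.576, 0.256] pointing down, gripper open.
Joint ranges: [-3.01, 3.01], [-1.01, 2.22], [0.06, 2.58], [-1.02, 4.17], [0.09, 2.62], [-3.14, 3.14]. Speed limits (rad/s): [2.57, 2.57, 3.14, 3.14, 3.14, 3.14].

## Interface

Orientations are given as a unit quaternion [w, x, y, z].
In Python, from plant import state, grab_frame, get_calibration, job gives the robot as it stands. The module is installed in compiled form; this text tells all that it offers.
- The arm moves only by the tool move_arm, never from a script. Its argument "targets" is a list that holds one entry, the list of rows, each a list of 5 numbers: the opening in per cent of the stroke, from 0 (shut) to 100 (fully open), then the shift along the tool's x, y, z as a fraction of full scale, then the turn about the tool's z as a fraction of full scale. A call has 1 to 5 rows; each row shifts and turns the commanded pose from where the row before left it, along the tool's axes as they then stand; what a row does not reach is not made up. Full scale, the value 1, is 0.6 m for a shift and 6 degrees for a turn. A row lasts 1/12 s, in which the tool goes at most 41.7 mm and 7.16 degrees, less where a joint would pass 70% of its speed; a pose out of reach is approached as far as the arm can. A call with a number of a shift or a turn outside -1 to 1 is refused whole. A call with a gripper value outside its range is refused whole. The fingers move at their own pace and stop on an object; the grip force is fixed at half the most. Time passes only in rows, so rows that do not move let the fingers close. It gives the time, the measured TCP pose, the force, the opening and the grip force at its end, in the units of the state.
- state(): the state, without advancing time (a new reading comes with each control period).
- grab_frame(name): name is "scene" or "top" or "wrist"; returns the picture (384x512x3 uint8, red, green, blue); there is no depth.
- get_calibration(name): a dict with "vertical_fov" (degrees; the focal length in pixels is half the picture's height over the tangent of half this angle, whatever the lens; pixels are square), "cx", "cy" (the principal point, pixels), "dist_coeffs" ([k1, k2, p1, p2, k3] as OpenCV has them; the pictures are not rectified), "R" (3x3) and "t" (3): a world point X has camera coordinates R X + t. Camera axes: x right, y down, z forward; pixel columns grow to the right and rows downward; lengths in m; the calibration is good to about 2 mm. A picture is of the moment at which its call begins: read the wrist's pose just before it. get_calibration takes no time and is no camera call; for the wrist camera it gives the pose at the moment of the call.
- job.job_done(): hands the job in; it is judged then, once.
The state is a dict: "time": time; "joint_pos": joint angles; "joint_vel": joint speeds; "joint_efforts": joint torques, N m; "tool_pos": TCP position; "tool_rot": TCP orientation; "contact_force": force on the tool from outside, world axes, zero at the start; "ft_torque": the same for the moment, N m; "gripper_width": opening from 0.0 (shut) to 1.0 (fully open); "grasp_force": force on a finger pad.
Only numpy, scipy, OpenCV 4.12 (cv2) and the standard library are available. Lean on these libraries where they do the work, as an engineer would, in place of code of your own. Each camera call takes 0.05 s, during which the arm holds its last target. There are 200 camera calls.

## Working session

There is one attempt and no reset: what is moved stays moved. The work goes in short steps, Python scripts to look and compute and a tool call to move; the robot and the scene stay as the last step left them, time stands still between calls to the robot, and variables do not carry over. Pictures are saved under pics/ and viewed, at most 11 in all, crops included, and the job is handed in when it is done.

Besides the shell and the picture viewer there is one more tool, called after "Emit:" as name([rows], argument=value, ...), one row to a line, values as JSON. move_arm: Moves the arm, as the interface text tells. Shift numbers are shares of 0.6 m and turn numbers shares of 6 degrees, none past 1 either way. Its arguments: {"type":"object","properties":{"targets":{"type":"array"}},"required":["targets"]}

```bash
mkdir -p pics
cat > h.py <<'E'
import numpy as np, cv2
from plant import state, grab_frame, get_calibration, job
def K(c):
    f=192/np.tan(np.radians(c["vertical_fov"])/2)
    return np.array([[f,0,c["cx"]],[0,f,c["cy"]],[0,0,1]])
def snap(n,name,s=1.5):
    c=get_calibration(n); im=grab_frame(n)
    cv2.imwrite(f"pics/{name}.png",cv2.resize(im[:,:,::-1],None,fx=s,fy=s,interpolation=cv2.INTER_CUBIC))
    np.save(f"pics/{name}.npy",np.array(dict(c=c,im=im),dtype=object),allow_pickle=True)
    return c,im
def load(name): 
    d=np.load(f"pics/{name}.npy",allow_pickle=True).item(); return d["c"],d["im"]
def w(c,px,z):
    R=np.array(c["R"]);t=np.array(c["t"])
    p=cv2.undistortPoints(np.array(px,float).reshape(-1,1,2),K(c),np.array(c["dist_coeffs"],float)).reshape(-1,2)
    d=np.c_[p,np.ones(len(p))]@R; o=-R.T@t
    return o+d*((np.asarray(z,float).reshape(-1,1)-o[2])/d[:,2:])
def proj(c,X):
    R=np.array(c["R"]);t=np.array(c["t"])
    return cv2.projectPoints(np.array(X,float).reshape(-1,1,3),cv2.Rodrigues(R)[0],t,K(c),np.array(c["dist_coeffs"],float))[0].reshape(-1,2)
E
python3 -c "
from h import *
s=state();print(s)
snap('top','top1');snap('scene','scene1')
print(get_calibration('top'))"
```

```text
{'time': 0.0, 'joint_pos': array([-1.29296362e+00,  5.33453792e-02,  1.61433838e+00,  4.44987938e-05,
        1.47600843e+00, -1.18986865e-01]), 'joint_vel': array([ 7.40366860e-04, -2.18758811e-03,  2.37453856e-05, -2.74250415e-04,
        5.94618059e-04, -1.15337553e-03]), 'joint_efforts': array([-2.50625862e-04, -3.93677938e+01, -3.70173740e+01, -1.41797859e-04,
        6.89102933e-03, -4.83153954e-06]), 'tool_pos': array([ 0.24140957, -0.57585422,  0.25504358]), 'tool_rot': array([-1.04821573e-03,  9.80381145e-01,  1.97108368e-01, -6.12105154e-05]), 'contact_force': array([-0.70330143, -0.81267556,  0.23071427]), 'ft_torque': array([ 0.04926526,  0.06559306, -0.00325731]), 'grasp_force': 0.0, 'gripper_width': 1.0000298681334785}
{'vertical_fov': 43.306737730174994, 'cx': 256.20128964185807, 'cy': 199.06238120254042, 'dist_coeffs': array([-0.17984557,  0.        ,  0.        ,  0.        ,  0.        ]), 'R': array([[-0.02399643, -0.99964112, -0.01190839],
       [-0.98720648,  0.02557279, -0.15738295],
       [ 0.157631  ,  0.00797941, -0.98746585]]), 't': array([0.04587031, 0.55503639, 1.33462306])}
```

View pics/top1.png

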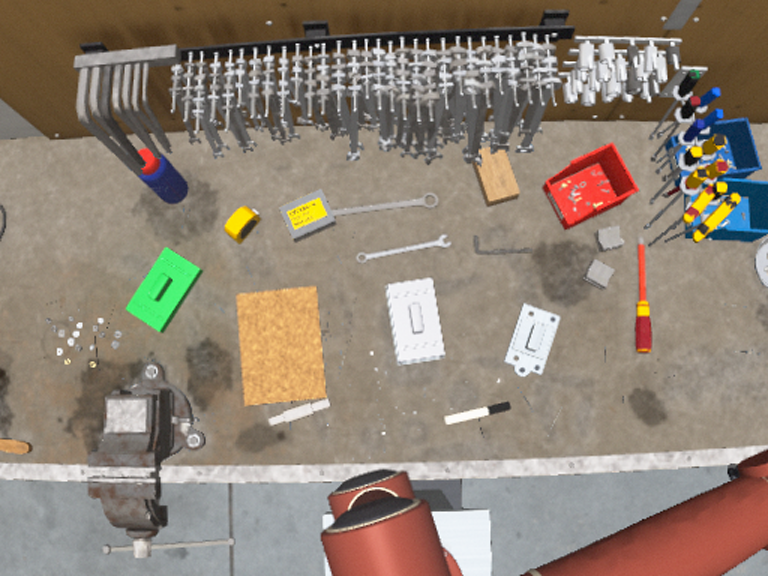

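View pics/scene1.png

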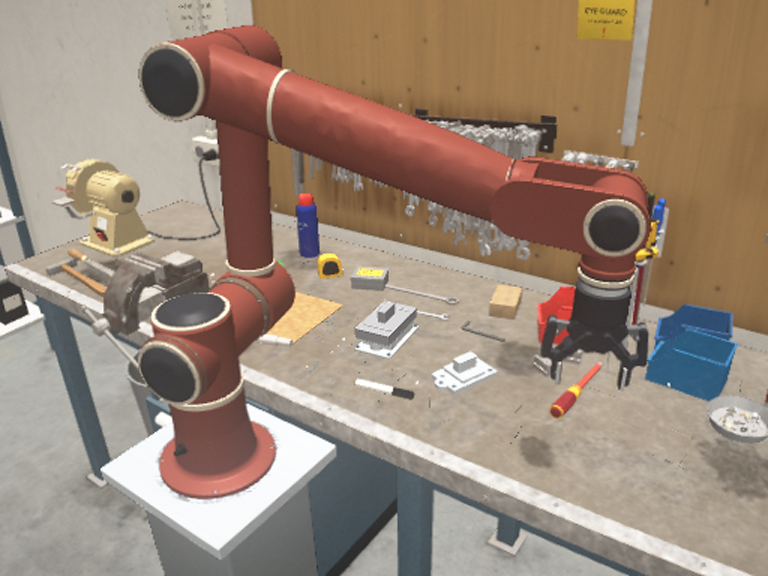

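The top picture shows the mat at left (corners about (237,294) and (327,400)), the grey cover near (415,320), and the upper half near (532,340) with its lug toward the robot. The scene view agrees. I'll enlarge the top view.

```bash
python3 -c "
from h import *
c,im=load('top1')
cr=im[170:270,150:390][:,:,::-1]
cv2.imwrite('pics/crop1.png',cv2.resize(cr,None,fx=3.3333,fy=3.3333,interpolation=cv2.INTER_CUBIC))
print(w(c,np.array([[237,294],[316,286],[327,400],[245,406]])/1.5,[.003]*4))"
```

```text
[[0.57934997 0.32371434 0.003     ]
 [0.59117757 0.16621021 0.003     ]
 [0.36770772 0.14744005 0.003     ]
 [0.35886173 0.3072986  0.003     ]]
```

View pics/crop1.png

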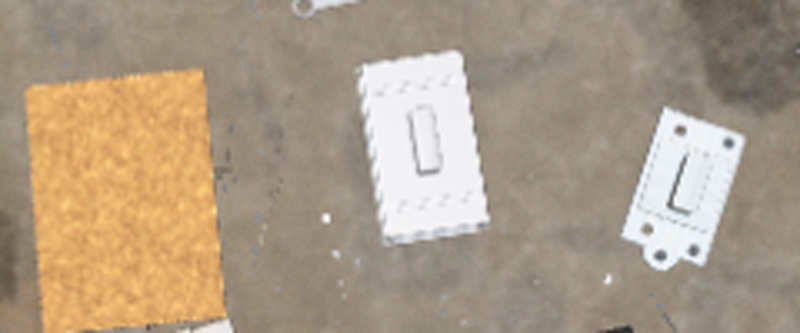

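The enlarged crop shows the cover handle (408,108)–(441,170), the plate corners of the upper half (667,108), (745,137), (704,267), (622,238), and its lug at (659,270), pointing toward the robot.

```bash
cat >> h.py <<'E'
def yaw():  # world angle of tool x axis (deg)
    from scipy.spatial.transform import Rotation as Ro
    q=state()["tool_rot"]; R=Ro.from_quat([q[1],q[2],q[3],q[0]]).as_matrix()
    return np.degrees(np.arctan2(R[1,0],R[0,0])),R
E
python3 -c "
from h import *
c,im=load('top1')
f=lambda P,z:w(c,np.array(P)/3.33333+[150,170],[z]*len(P))[:,:2]
def rep(n,P,z):
    q=f(P,z); d=(q[0]+q[1]-q[2]-q[3])/2; e=(q[0]+q[3]-q[1]-q[2])/2
    print(n,q.mean(0),np.degrees(np.arctan2(d[1],d[0])),np.linalg.norm(d),np.linalg.norm(e))
rep('hand',[[408,108],[432,104],[441,170],[418,174]],.089)
rep('cov',[[358,66],[462,52],[488,222],[384,236]],.060)
rep('plate',[[667,108],[745,137],[704,267],[622,238]],.012)
print(f([[680,130],[648,229],[659,270]],.012))
print(yaw(),state()['tool_pos'])"
```

```text
hand [ 0.51230465 -0.02576332] 6.380670014598006 0.05536386617901747 0.019663158230972703
cov [ 0.51238084 -0.02519909] 6.897174460660728 0.14589885634648916 0.08845276723763126
plate [ 0.47392348 -0.25447779] -21.29261682847797 0.12109442868077902 0.07466586939109505
[[ 0.52433133 -0.25290319]
 [ 0.43835178 -0.22025199]
 [ 0.4024864  -0.22822324]]
(np.float64(22.73361941429369), array([[ 9.22311470e-01,  3.86446985e-01, -5.29135966e-04],
       [ 3.86447284e-01, -9.22309671e-01,  1.83502634e-03],
       [ 2.21113178e-04, -1.89694900e-03, -9.99998176e-01]])) [ 0.24138547 -0.57592643  0.25515087]
```

Emit:
move_arm([
  [[100,0,0,0,0.89],[100,0,0,0,0.89],[100,0,0,0,0.89],[100,0.037,-0.057,0,0],[100,0.037,-0.057,0,0]],
])

```text
time: 0.52
tool_pos: [0.277, -0.5031, 0.2551]
tool_rot: [-0.001, 0.998, 0.057, -0.0]
contact_force: [0.9, 0.5, 1.5]
gripper_width: 1.003
grasp_force: 0.0
```

Emit:
move_arm([
  [[100,0.037,-0.057,0,0],[100,0.037,-0.057,0,0],[100,0.037,-0.057,0,0],[100,0.037,-0.057,0,0],[100,0.037,-0.057,0,0]],
])

```text
time: 0.93
tool_pos: [0.3681, -0.3185, 0.2558]
tool_rot: [-0.0, 0.998, 0.058, -0.0]
contact_force: [0.2, 0.5, 0.9]
gripper_width: 1.0
grasp_force: 0.0
```

Emit:
move_arm([
  [[100,0.037,-0.057,0,0],[100,0.037,-0.057,0,0],[100,0.037,-0.057,0,0],[100,0.037,-0.057,0,0],[100,0.037,-0.057,0,0]],
])

```text
time: 1.35
tool_pos: [0.4583, -0.1356, 0.256]
tool_rot: [-0.0, 0.998, 0.059, -0.0]
contact_force: [0.9, -0.5, 0.1]
gripper_width: 0.997
grasp_force: 0.0
```

Emit:
move_arm([
  [[100,0.037,-0.057,0,0],[100,0.037,-0.057,0,0],[100,0.037,-0.057,0,0],[100,0,0,0,0]],
])

```text
time: 1.68
tool_pos: [0.5136, -0.0223, 0.2559]
tool_rot: [-0.001, 0.998, 0.062, 0.0]
contact_force: [0.3, -0.3, 0.8]
gripper_width: 1.006
grasp_force: 0.0
```

```bash
cat >> h.py <<'E'
def go(x,y,z,yw=None):
    s=state(); a,R=yaw(); p=s["tool_pos"]
    if yw is not None: print("turn units (first):",(a-yw)/6)
    a2=np.radians(a if yw is None else yw)
    R2=np.array([[np.cos(a2),np.sin(a2),0],[np.sin(a2),-np.cos(a2),0],[0,0,-1]])
    d=R2.T@(np.array([x,y,z])-p)
    print("pos",p.round(4),"yaw",round(a,2),"shift units",(d/.6).round(4),"min rows",np.linalg.norm(d)/.0417, "t",s["time"])
E
python3 -c "
from h import *
go(.5123,-.0255,.1,6.7); snap('wrist','wr1'); print(state()['contact_force'])"
```

```text
turn units (first): 0.07182477940316456
pos [ 0.5136 -0.0223  0.2559] yaw 7.13 shift units [-0.0028  0.005   0.2598] min rows 3.738559533439825 t 1.6833
[-0.23924994 -0.16588436  0.08086489]
```

View pics/wr1.png

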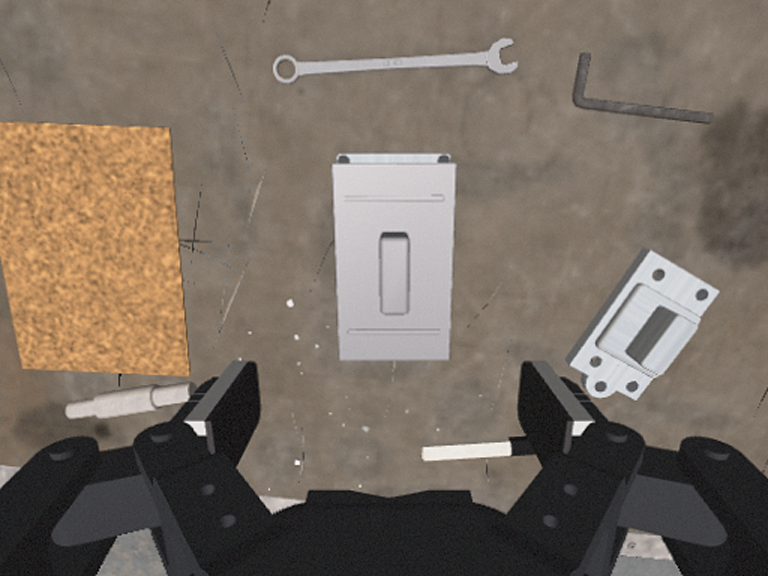

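The wrist view shows the handle at about (379–409, 235–313), the cover's top face at (333,164)–(455,360), and the upper half at right, with plate corners (648,250), (719,291), (638,400), (568,360).

```bash
python3 -c "
from h import *
c,im=load('wr1')
f=lambda P,z:w(c,np.array(P)/1.5,[z]*len(P))[:,:2]
def rep(n,P,z):
    q=f(P,z); d=(q[0]+q[1]-q[2]-q[3])/2; e=(q[0]+q[3]-q[1]-q[2])/2
    print(n,q.mean(0),np.degrees(np.arctan2(d[1],d[0])),np.linalg.norm(d),np.linalg.norm(e))
rep('hand',[[379,236],[409,236],[409,313],[380,313]],.089)
rep('cov',[[333,164],[456,164],[449,360],[340,360]],.060)
rep('plate',[[648,250],[719,291],[638,400],[568,360]],.012)
print(f([[658,274],[596,361]],.012), f([[598,395]],.012))
print(-np.array(c['R']).T@c['t'])
go(.5123,-.0255,.075,6.7)
"
```

```text
hand [ 0.51401202 -0.02632257] 7.705236664375954 0.05277341515149621 0.01964750934725133
cov [ 0.51253555 -0.0269498 ] 7.35157755126485 0.14639730466918915 0.08458387536515242
plate [ 0.47599766 -0.2525401 ] -21.155965603998716 0.11654683418765077 0.07882414083125495
[[ 0.52478787 -0.25203708]
 [ 0.43955605 -0.2196505 ]] [[ 0.40644575 -0.23026639]]
[ 0.58277434 -0.01483948  0.37244195]
turn units (first): 0.05863572511812191
pos [ 0.5128 -0.0249  0.2557] yaw 7.05 shift units [-0.0009  0.001   0.3011] min rows 4.333118077338539 t 1.7333
```

Emit:
move_arm([
  [[100,0,0.002,0.062,0],[60,0,0,0.062,0],[60,0,0,0.062,0],[60,0,0,0.062,0],[60,0,0,0.032,0]],
])

```text
time: 2.15
tool_pos: [0.5087, -0.0296, 0.083]
tool_rot: [-0.001, 0.998, 0.058, -0.004]
contact_force: [-1.1, 0.3, -0.8]
gripper_width: 0.6
grasp_force: 0.0
```

Emit:
move_arm([
  [[0,0,0,0,0],[0,0,0,0,0],[0,0,0,0,0],[0,0,0,0,0],[0,0,0,0,0]],
])

```text
time: 2.57
tool_pos: [0.5117, -0.0281, 0.0882]
tool_rot: [-0.002, 0.998, 0.058, -0.0]
contact_force: [-0.3, 6.0, -1.3]
gripper_width: 0.222
grasp_force: 59.6
```

Emit:
move_arm([
  [[0,0,0,0,0],[0,0,0,0,0],[0,0,0,0,0]],
])

```text
time: 2.82
tool_pos: [0.5117, -0.0281, 0.0882]
tool_rot: [-0.002, 0.998, 0.058, -0.0]
contact_force: [-0.1, 5.6, -0.6]
gripper_width: 0.226
grasp_force: 59.6
```

Emit:
move_arm([
  [[0,0,0,-0.02,0],[0,0,0,-0.03,0],[0,0,0,-0.04,0],[0,0,0,-0.04,0],[0,0,0,-0.02,0]],
])

```text
time: 3.23
tool_pos: [0.514, -0.0301, 0.183]
tool_rot: [0.001, 0.998, 0.058, 0.003]
contact_force: [1.3, -0.5, -0.5]
gripper_width: 0.219
grasp_force: 59.4
```

```bash
python3 -c "
from h import *
print(state()['gripper_width'],state()['contact_force']);go(.474,.235,.178);"
```

```text
0.2191355611171321 [ 1.29665885 -0.50457811 -0.51198302]
pos [ 0.514  -0.0301  0.183 ] yaw 6.68 shift units [-0.0148 -0.4467  0.0083] min rows 6.4312803311729665 t 3.2333
```

Emit:
move_arm([
  [[0,-0.002,-0.056,0,0],[0,-0.002,-0.056,0,0],[0,-0.002,-0.056,0,0],[0,-0.002,-0.056,0,0],[0,-0.002,-0.056,0,0]],
])

```text
time: 3.65
tool_pos: [0.4865, 0.1378, 0.1789]
tool_rot: [0.0, 0.998, 0.058, 0.001]
contact_force: [1.2, -0.6, -1.7]
gripper_width: 0.224
grasp_force: 59.6
```

Emit:
move_arm([
  [[0,-0.002,-0.056,0,0],[0,-0.002,-0.056,0,0],[0,-0.001,-0.054,0,0],[0,0,0,0,0],[0,0,0,0,0]],
])

```text
time: 4.07
tool_pos: [0.4719, 0.2364, 0.1787]
tool_rot: [0.0, 0.998, 0.06, 0.0]
contact_force: [0.4, -0.2, -1.0]
gripper_width: 0.22
grasp_force: 59.5
```

```bash
python3 -c "
from h import *
print(state()['contact_force']);go(.474,.235,.059); c,im=snap('top','top2')
f=lambda P,z:w(c,np.array(P),[z]*len(P))
im=load('top2')[1][165:265,140:390]
cv2.imwrite('pics/crop2.png',cv2.resize(im[:,:,::-1],None,fx=3.2,fy=3.2,interpolation=cv2.INTER_CUBIC))"
```

```text
[ 0.4380872  -0.24017846 -1.01682502]
pos [0.4719 0.2364 0.1787] yaw 6.87 shift units [0.0032 0.0028 0.1994] min rows 2.8701493970227983 t 4.0667
```

View pics/crop2.png

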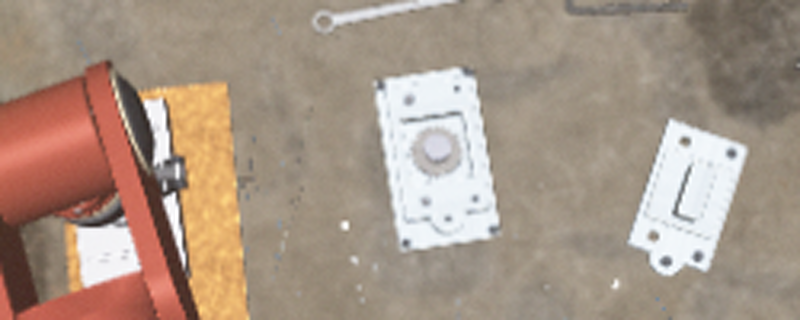

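The cover has come away and hangs over the mat. The lower half is exposed at about (435,160), with its lug toward the robot at about (450,228). Next I set the cover down.

Emit:
move_arm([
  [[0,0.003,0.003,0.05,0],[0,0,0,0.06,0],[0,0,0,0.05,0],[0,0,0,0.025,0],[0,0,0,0.011,0]],
])

```text
time: 4.53
tool_pos: [0.4722, 0.2316, 0.0572]
tool_rot: [0.001, 0.998, 0.057, -0.003]
contact_force: [0.1, -0.9, -0.5]
gripper_width: 0.223
grasp_force: 59.8
```

Emit:
move_arm([
  [[0,0,0,0.004,0],[0,0,0,0.001,0],[0,0,0,0,0]],
])

```text
time: 4.78
tool_pos: [0.4755, 0.2338, 0.0593]
tool_rot: [-0.0, 0.998, 0.058, 0.001]
contact_force: [0.7, 0.0, -0.7]
gripper_width: 0.222
grasp_force: 59.6
```

Emit:
move_arm([
  [[0,0,0,0.004,0],[0,0,0,0.001,0],[0,0,0,0,0]],
])

```text
time: 5.03
tool_pos: [0.4758, 0.2343, 0.0569]
tool_rot: [-0.0, 0.998, 0.059, 0.002]
contact_force: [1.1, -1.0, 4.9]
gripper_width: 0.22
grasp_force: 60.6
```

Contact is made at 4.9 N, so I release and rise.

Emit:
move_arm([
  [[60,0,0,0,0],[60,0,0,0,0],[60,0,0,0,0],[60,0,0,0,0],[60,0,0,-0.02,0]],
])

```text
time: 5.45
tool_pos: [0.472, 0.2333, 0.0643]
tool_rot: [0.001, 0.998, 0.059, -0.003]
contact_force: [-0.5, -0.3, -0.4]
gripper_width: 0.599
grasp_force: 0.0
```

Emit:
move_arm([
  [[60,0,0,-0.05,0],[60,0,0,-0.06,0],[60,0,0,-0.06,0],[60,0,0,-0.06,0],[60,0,0,-0.04,0]],
])

```text
time: 5.87
tool_pos: [0.4751, 0.2344, 0.2339]
tool_rot: [-0.001, 0.998, 0.059, 0.003]
contact_force: [1.0, 0.6, 0.6]
gripper_width: 0.596
grasp_force: 0.0
```

```bash
python3 -c "
from h import *
print(state()['gripper_width']);go(.4755,-.2530,.24,-21.2)"
```

```text
0.5959567300187727
turn units (first): 4.653561560416134
pos [0.4751 0.2344 0.2339] yaw 6.72 shift units [ 0.2943  0.7571 -0.0101] min rows 11.688024282389087 t 5.8667
```

Emit:
move_arm([
  [[60,0,0,0,0.93],[60,0,0,0,0.93],[60,0,0,0,0.93],[60,0,0,0,0.93],[60,0,0,0,0.93]],
])

```text
time: 6.28
tool_pos: [0.4741, 0.234, 0.2296]
tool_rot: [-0.0, 0.983, -0.186, 0.0]
contact_force: [-0.3, 0.2, -0.8]
gripper_width: 0.604
grasp_force: 0.0
```

Emit:
move_arm([
  [[60,0.022,0.057,0,0],[60,0.022,0.057,0,0],[60,0.022,0.057,0,0],[60,0.022,0.057,0,0],[60,0.022,0.057,0,0]],
])

```text
time: 6.7
tool_pos: [0.4735, 0.0493, 0.2296]
tool_rot: [-0.0, 0.983, -0.183, 0.001]
contact_force: [0.4, -0.2, 0.4]
gripper_width: 0.605
grasp_force: 0.0
```

Emit:
move_arm([
  [[60,0.022,0.057,0,0],[60,0.022,0.057,0,0],[60,0,0,0,0],[60,0,0,0,0]],
])

```text
time: 7.03
tool_pos: [0.4737, -0.0241, 0.2295]
tool_rot: [-0.0, 0.983, -0.186, 0.0]
contact_force: [0.4, 0.3, 0.3]
gripper_width: 0.602
grasp_force: 0.0
```

```bash
python3 -c "
from h import *
go(.4755,-.2530,.24,-21.2);snap('wrist','wr2',1.56)"
```

```text
turn units (first): -0.03478129720237592
pos [ 0.4737 -0.0241  0.2295] yaw -21.41 shift units [ 0.1407  0.3546 -0.0176] min rows 5.495328931449554 t 7.0333
```

View pics/wr2.png

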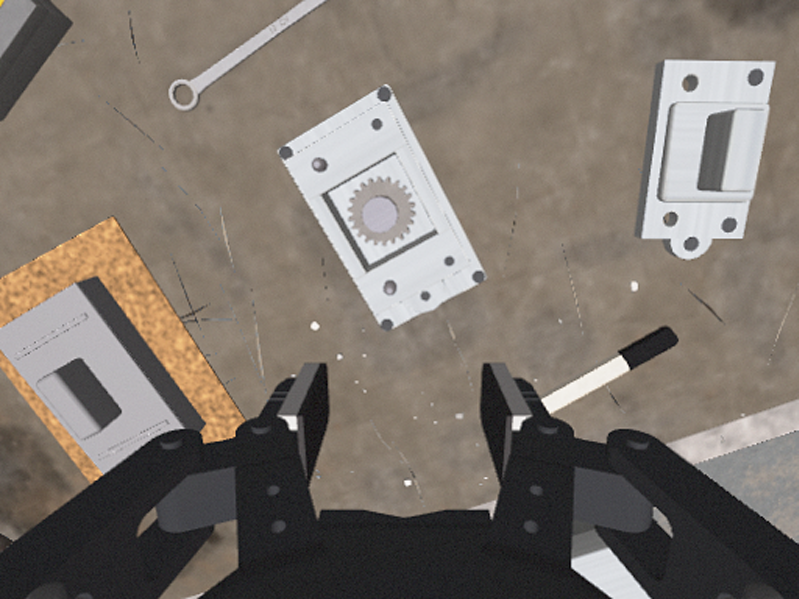

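The wrist view shows the cover upright on the mat, the lower half's dowels at (319,164) and (390,287), its pad at (380,211) and its lug at (433,305). The upper half is at right, with holes at (690,83) and (670,219).

```bash
python3 -c "
from h import *
c,im=load('wr2')
f=lambda P,z:w(c,np.array(P)/1.56,[z]*len(P))[:,:2]
q=f([[390,287],[319,164]],.054);d=q[1]-q[0];a=np.arctan2(d[1],d[0]);print(q,np.linalg.norm(d),np.degrees(a))
print('centre',q.mean(0)-.018*np.array([-np.sin(a),np.cos(a)]))
print('pad',f([[380,211]],.044))
print('foot',f([[385,93],[286,152],[387,324],[478,277]],.008).mean(0))
q=f([[670,219],[690,83]],.012);d=q[1]-q[0];a=np.arctan2(d[1],d[0]);print('U',np.linalg.norm(d),np.degrees(a),q.mean(0)-.018*np.array([-np.sin(a),np.cos(a)]))
im=im[50:220,170:320]
cv2.imwrite('pics/crop3.png',cv2.resize(im[:,:,::-1],None,fx=3.5,fy=3.5,interpolation=cv2.INTER_CUBIC))"
```

```text
[[ 0.47482481 -0.0149282 ]
 [ 0.56310193 -0.00327887]] 0.08904244785871494 7.51750175791292
centre [ 0.52131829 -0.02694882]
pad [[ 0.52244237 -0.02667761]]
foot [ 0.51544811 -0.0263107 ]
U 0.0914080749888691 -21.313672958594235 [ 0.4747089  -0.25250434]
```

View pics/crop3.png

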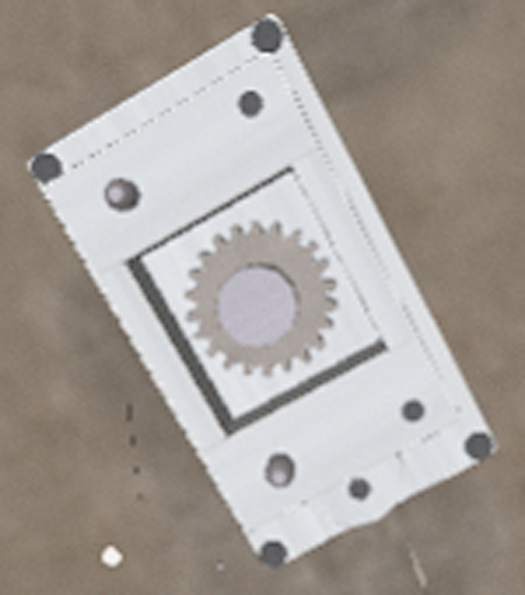

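Emit:
move_arm([
  [[60,0.023,0.058,0,0],[60,0.023,0.058,0,0],[60,0.023,0.058,0,0],[60,0.023,0.058,0,0],[60,0.023,0.058,0,0]],
])

```text
time: 7.5
tool_pos: [0.4758, -0.2097, 0.2291]
tool_rot: [-0.0, 0.983, -0.182, 0.0]
contact_force: [0.7, 0.2, -0.2]
gripper_width: 0.602
grasp_force: 0.0
```

Emit:
move_arm([
  [[60,0.023,0.058,0,0],[60,0,0,0,0],[60,0,0,0,0],[60,0,0,0,0]],
])

```text
time: 7.83
tool_pos: [0.476, -0.2458, 0.2286]
tool_rot: [-0.0, 0.983, -0.183, -0.0]
contact_force: [-0.5, -0.3, -1.7]
gripper_width: 0.601
grasp_force: 0.0
```

```bash
python3 -c "
from h import *
go(.4755,-.2530,.054,-21.2);snap('wrist','wr3',1.56)"
```

```text
turn units (first): 0.018539337539161593
pos [ 0.476  -0.2458  0.2286] yaw -21.09 shift units [0.0035 0.0114 0.291 ] min rows 4.189971373180437 t 7.8333
```

View pics/wr3.png

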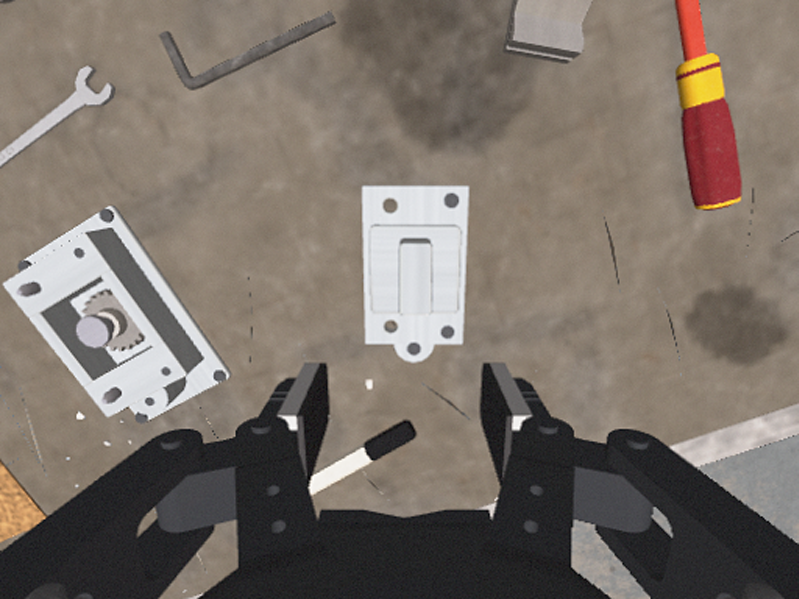

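The enlarged crop shows dowels at about (123,194) and (281,469), and the pad at (258,305). The latest wrist view has the upper half centred, with left holes at (390,205) and (390,326) and rib top x about 400–432. I'll reconcile the measurements across views with a pose fit.

```bash
cat > fit.py <<'E'
from h import *
from scipy.optimize import least_squares
def fit(c,mod,px,x0,full=False):
    mod=np.array(mod,float);px=np.array(px,float)
    def r(p):
        a=p[2];R=np.array([[np.cos(a),-np.sin(a),0],[np.sin(a),np.cos(a),0],[0,0,1]])
        X=mod@R.T+[p[0],p[1],p[3] if len(p)>3 else 0]
        return (proj(c,X)-px).ravel()
    o=least_squares(r,x0); return np.r_[o.x[:2],np.degrees(o.x[2]),o.x[3:]],r(o.x).reshape(-1,2).round(1)
E
python3 -c "
from fit import *
c2,_=load('wr2');c3,_=load('wr3');ct,_=load('top2')
k=lambda P:np.array(P)/3.5+[170,50]
L=[[-.046,.018,.054],[.046,.018,.054],[0,0,.044]]
P=k([[281,469],[123,194],[258,305]])
print('wr2',fit(c2,L,P,[.515,-.026,.12])); print('wr2 free z',fit(c2,L,P,[.515,-.026,.12,0]))
g=k([[267,36],[45,167],[272,553],[478,446]]);q=w(c2,g,[.008]*4);print(q[:,:2],q.mean(0),[np.linalg.norm(q[i]-q[i-1]) for i in range(4)])
kt=lambda P:np.array(P)/3.2+[140,165]
print('top',fit(ct,L,kt([[427,201],[409,100],[437,148]]),[.515,-.026,.12]))
q=w(ct,kt([[468,72],[380,84],[405,244],[495,231]]),[.008]*4);print(q.mean(0),[np.linalg.norm(q[i]-q[i-1]) for i in range(4)])
U=[[-.046,.018,.012],[.046,.018,.012],[.025,.011,.052],[.025,-.011,.052],[-.06,-.038,.012],[.06,.038,.012],[.06,-.038,.012],[-.06,.038,.012]]
P3=np.array([[390,326],[390,205],[400,242],[432,242],[463,344],[362,186],[469,186],[365,344]])/1.56
print('U',fit(c3,U,P3,[.475,-.2525,-.37]));print('Uz',fit(c3,U,P3,[.475,-.2525,-.37,0]))
"
```

```text
wr2 (array([ 0.52069293, -0.02691309,  7.36569737]), array([[ 0.5,  1.8],
       [-1.2, -1.2],
       [ 0.7, -0.4]]))
wr2 free z (array([ 0.52011828, -0.02554492,  7.36998844, -0.01140571]), array([[-0.2,  0.1],
       [-0.1,  0.2],
       [ 0.3, -0.3]]))
[[ 0.59269492 -0.05641577]
 [ 0.5829529   0.02316352]
 [ 0.43778149  0.00449116]
 [ 0.44775459 -0.07478025]] [ 0.51529598 -0.02588534  0.008     ] [np.float64(0.14609912916176784), np.float64(0.08017337208304358), np.float64(0.14636732424200619), np.float64(0.0798963045892691)]
top (array([ 0.51934135, -0.02538511,  8.45222851]), array([[-0. ,  0.1],
       [-0.1, -0.2],
       [ 0.2,  0.1]]))
[ 0.5158696 -0.0258911  0.008    ] [np.float64(0.148001979113969), np.float64(0.08156856007677453), np.float64(0.148438810470857), np.float64(0.08227143477593801)]
U (array([  0.47470545,  -0.25394151, -21.2754911 ]), array([[ 0.4,  0.4],
       [ 0. ,  0.1],
       [-0.6,  0.4],
       [ 0.8,  0.5],
       [-0.4, -0.1],
       [-0.2, -0.6],
       [-0.1, -0.4],
       [ 0.1, -0.3]]))
Uz (array([ 4.74622999e-01, -2.53915490e-01, -2.12757884e+01, -5.21335878e-04]), array([[ 0.4,  0.3],
       [ 0. ,  0.2],
       [-0.6,  0.4],
       [ 0.7,  0.5],
       [-0.4, -0.2],
       [-0.1, -0.6],
       [-0.2, -0.3],
       [ 0.1, -0.4]]))
```

The dowels and pad agree on a tub centre of about (0.5205, -0.0265) and a yaw of 7.4°. The foot plate and cover are merely offset toward the lug. Next I grasp the rib.

Emit:
move_arm([
  [[60,0.003,0.013,0.05,0],[60,0,0,0.065,0],[60,0,0,0.065,0],[60,0,0,0.06,0],[60,0,0,0.03,0]],
])

```text
time: 8.3
tool_pos: [0.4723, -0.2513, 0.0618]
tool_rot: [-0.002, 0.983, -0.182, -0.003]
contact_force: [-1.4, 0.9, -0.3]
gripper_width: 0.601
grasp_force: 0.0
```

Emit:
move_arm([
  [[60,0,0,0.01,0],[60,0,0,0.007,0],[60,0,0,0,0],[60,0,0,0,0]],
])

```text
time: 8.63
tool_pos: [0.4758, -0.2555, 0.0585]
tool_rot: [0.001, 0.983, -0.183, 0.002]
contact_force: [0.1, -0.1, 0.9]
gripper_width: 0.597
grasp_force: 0.0
```

```bash
python3 -c "
from h import *
go(.4747,-.2538,.052,-21.2); print(state()['contact_force'])"
```

```text
turn units (first): 0.012322293426856609
pos [ 0.4758 -0.2555  0.0585] yaw -21.13 shift units [-0.0028 -0.0019  0.0109] min rows 0.1637170514584388 t 8.6333
[ 0.08940832 -0.0940761   0.92972061]
```

Emit:
move_arm([
  [[60,-0.003,-0.002,0.01,0],[60,0,0,0,0],[0,0,0,0,0],[0,0,0,0,0],[0,0,0,0,0]],
])

```text
time: 9.05
tool_pos: [0.4737, -0.2538, 0.0514]
tool_rot: [0.0, 0.983, -0.184, 0.001]
contact_force: [-0.4, -0.5, -2.1]
gripper_width: 0.244
grasp_force: 60.4
```

Emit:
move_arm([
  [[0,0,0,0,0],[0,0,0,0,0],[0,0,0,0,0],[0,0,0,0,0],[0,0,0,0,0]],
])

```text
time: 9.47
tool_pos: [0.4736, -0.2538, 0.0512]
tool_rot: [0.0, 0.983, -0.184, 0.001]
contact_force: [-0.6, 0.5, 4.8]
gripper_width: 0.242
grasp_force: 61.6
```

```bash
python3 -c "
from h import *
go(.4747,-.2538,.15,-21.2); print(state()['contact_force'])"
```

```text
turn units (first): 0.001635243231249935
pos [ 0.4736 -0.2538  0.0512] yaw -21.19 shift units [ 0.0016 -0.0007 -0.1647] min rows 2.369344094233331 t 9.4667
[-0.60514698  0.52286641  4.78908233]
```

Emit:
move_arm([
  [[0,0,0,-0.03,0],[0,0,0,-0.05,0],[0,0,0,-0.05,0],[0,0,0,-0.04,0],[0,0,0,0,0]],
])

```text
time: 9.88
tool_pos: [0.4754, -0.255, 0.1574]
tool_rot: [0.002, 0.983, -0.184, 0.004]
contact_force: [1.0, -0.9, -1.5]
gripper_width: 0.247
grasp_force: 60.7
```

Emit:
move_arm([
  [[0,0,0,0,-0.95],[0,0,0,0,-0.95],[0,0,0,0,-0.95],[0,0,0,0,-0.95],[0,0,0,0,-0.95]],
])

```text
time: 10.3
tool_pos: [0.4718, -0.2525, 0.1493]
tool_rot: [-0.001, 0.998, 0.066, -0.002]
contact_force: [-0.6, -0.5, -2.8]
gripper_width: 0.245
grasp_force: 60.5
```

```bash
python3 -c "
from h import *
go(.5195,-.0265,.15,7.4); print(state()['contact_force'],state()['gripper_width'])"
```

```text
turn units (first): 0.03346387288379112
pos [ 0.4718 -0.2525  0.1493] yaw 7.6 shift units [ 0.1274 -0.3632 -0.0011] min rows 5.538274238812812 t 10.3
[-0.58673544 -0.49512301 -2.80346204] 0.24537925509972583
```

Emit:
move_arm([
  [[0,0.018,-0.052,0,0],[0,0.018,-0.052,0,0],[0,0.018,-0.052,0,0],[0,0.018,-0.052,0,0],[0,0.018,-0.052,0,0]],
])

```text
time: 10.72
tool_pos: [0.5054, -0.09, 0.1495]
tool_rot: [-0.001, 0.998, 0.064, -0.002]
contact_force: [0.4, -0.2, -2.2]
gripper_width: 0.244
grasp_force: 60.7
```

Emit:
move_arm([
  [[0,0.018,-0.052,0,0],[0,0.018,-0.051,0,0],[0,0,0,0,0],[0,0,0,0,0],[0,0,0,0,0]],
])

```text
time: 11.13
tool_pos: [0.5193, -0.0277, 0.1504]
tool_rot: [-0.0, 0.998, 0.064, -0.002]
contact_force: [0.9, 0.5, -2.7]
gripper_width: 0.244
grasp_force: 60.9
```

```bash
python3 -c "
from h import *
go(.5195,-.0265,.115,7.4); print(state()['contact_force'],state()['gripper_width']);snap('wrist','wr4',1.56)"
```

```text
turn units (first): -0.008848286528241248
pos [ 0.5193 -0.0277  0.1504] yaw 7.35 shift units [ 0.0007 -0.002   0.059 ] min rows 0.8491089536912124 t 11.1333
[ 0.86991074  0.48864049 -2.67821078] 0.24425184137465436
```

View pics/wr4.png

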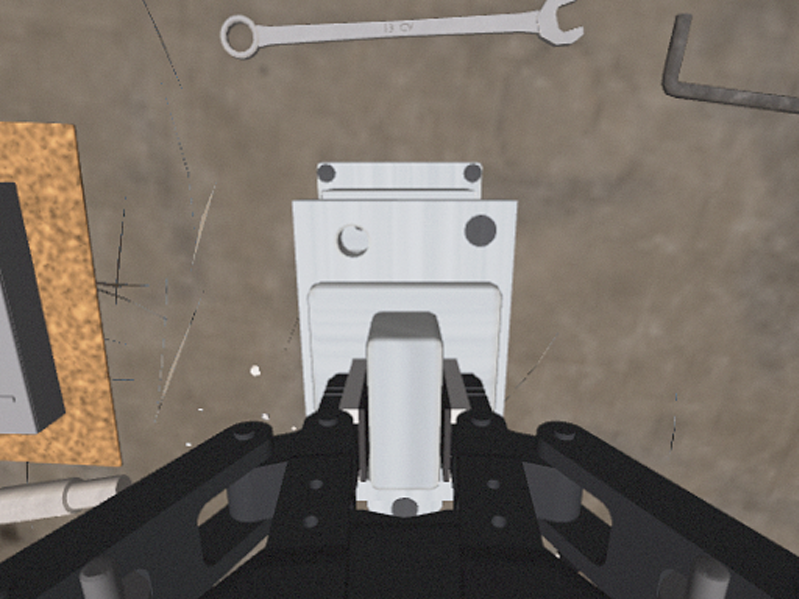

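The upper half is held above the lower half: hole_b at (352,240), plate corners (293,201) and (517,201), foot holes of the lower half at (326,173) and (472,173).

```bash
python3 -c "
from fit import *
c,_=load('wr4');c2,_=load('wr2')
z=.1504-.0512
U=[[.046,.018,.012+z],[.06,.038,.012+z],[.06,-.038,.012+z]]
P=np.array([[352,239.5],[293,201],[517,201]])/1.56
print('U',fit(c,U,P,[.52,-.027,.128]))
print('Uz',fit(c,U,P,[.52,-.027,.128,0]))
print('foot',w(c,np.array([[472,173],[326,173]])/1.56,[.008]*2))
L=[[-.046,.018,.046],[.046,.018,.046],[0,0,.044]]
print('L',fit(c2,L,np.array([[281,469],[123,194],[258,305]])/3.5+[170,50],[.515,-.026,.12]))
"
```

```text
U (array([ 0.52027008, -0.028371  ,  7.11065181]), array([[ 0.1,  1.3],
       [-1.1, -0.9],
       [ 1. , -0.2]]))
Uz (array([ 5.20086580e-01, -2.83227428e-02,  7.12527499e+00, -2.35399560e-03]), array([[ 0.4,  1. ],
       [-0.1, -0.8],
       [-0.3, -0.2]]))
foot [[ 0.59292354 -0.05635294  0.008     ]
 [ 0.58270303  0.02295287  0.008     ]]
L (array([ 0.52046786, -0.02616227,  7.45455021]), array([[ 0.2,  0.3],
       [-0.3, -0.4],
       [ 0.1,  0.1]]))
```

Emit:
move_arm([
  [[0,0,-0.0035,0.03,-0.05],[0,0,0,0.025,0],[0,0,0,0.008,0],[0,0,0,0,0],[0,0,0,0,0]],
])

```text
time: 11.6
tool_pos: [0.52, -0.0265, 0.1145]
tool_rot: [-0.0, 0.998, 0.066, -0.0]
contact_force: [-0.2, 1.0, -3.2]
gripper_width: 0.245
grasp_force: 60.8
```

```bash
python3 -c "
from fit import *
go(.5197,-.0258,.0952,7.4); print(state()['contact_force'])
p=state()['tool_pos'];c,im=snap('wrist','wr5')
im=im[100:220,170:350];cv2.imwrite('pics/crop5.png',cv2.resize(im[:,:,::-1],None,fx=4,fy=4,interpolation=cv2.INTER_CUBIC))
print(proj(c,[[.5205-.0023+.046*.9916-.0000,-.0262+.01785+.046*.1296,.054]])*1)"
```

```text
turn units (first): 0.02283137848031173
pos [ 0.52   -0.0265  0.1145] yaw 7.54 shift units [-0.0003 -0.0012  0.0322] min rows 0.46378932564883657 t 11.6
[-0.18384741  0.9571291  -3.19106404]
[[227.87619544 150.42584813]]
```

View pics/crop5.png

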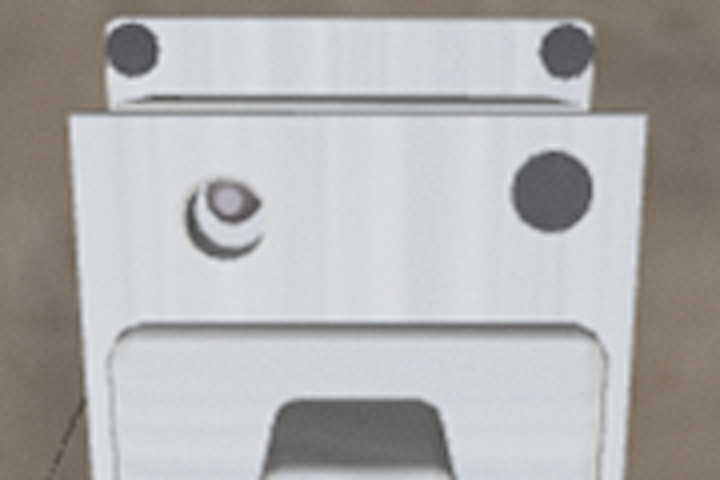

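Through hole_b the dowel's tip shows at crop (229,197), with the hole's upper rim centred at about (224,218).

```bash
python3 -c "
from fit import *
c,_=load('wr5')
k=lambda x:np.array([x])/4+[170,100]
a=w(c,k([224,218]),[.0753]);b=w(c,k([229,197]),[.054]);print(a,b,b-a)"
```

```text
[[ 0.56456612 -0.00351706  0.0753    ]] [[ 0.56447053 -0.00193965  0.054     ]] [[-9.55829875e-05  1.57740629e-03 -2.13000000e-02]]
```

Emit:
move_arm([
  [[0,0,-0.002,0.005,0],[0,0,0,0.007,0],[0,0,0,0.006,0],[0,0,0,0.004,0],[0,0,0,0,0]],
])

```text
time: 12.07
tool_pos: [0.5195, -0.0244, 0.1007]
tool_rot: [-0.0, 0.998, 0.066, -0.001]
contact_force: [-0.2, -0.2, -3.0]
gripper_width: 0.244
grasp_force: 60.9
```

```bash
python3 -c "
from fit import *
go(.5197,-.0258,.0952,7.4); print(state()['contact_force'],state()['ft_torque'])"
```

```text
turn units (first): 0.036481198135442185
pos [ 0.5195 -0.0244  0.1007] yaw 7.62 shift units [0.     0.0024 0.0091] min rows 0.13610548998273383 t 12.0667
[-0.23994291 -0.15973733 -2.95699175] [ 0.03359516  0.00975706 -0.0300014 ]
```

Both dowels have entered the holes with no contact. I keep lowering.

Emit:
move_arm([
  [[0,0,0,0.004,0],[0,0,0,0.003,0],[0,0,0,0,0],[0,0,0,0,0]],
])

```text
time: 12.4
tool_pos: [0.52, -0.0245, 0.0972]
tool_rot: [-0.0, 0.998, 0.066, -0.0]
contact_force: [-0.2, 0.4, -2.8]
gripper_width: 0.245
grasp_force: 60.9
```

Emit:
move_arm([
  [[0,0,0,0.003,0],[0,0,0,0.003,0],[0,0,0,0,0],[0,0,0,0,0]],
])

```text
time: 12.73
tool_pos: [0.5204, -0.0246, 0.0947]
tool_rot: [0.0, 0.998, 0.066, 0.0]
contact_force: [-2.3, 0.0, 3.9]
gripper_width: 0.246
grasp_force: 61.7
```

Emit:
move_arm([
  [[0,0,0,0.002,0],[0,0,0,0.002,0],[0,0,0,0,0],[0,0,0,0,0]],
])

```text
time: 13.07
tool_pos: [0.5205, -0.0246, 0.0924]
tool_rot: [0.0, 0.998, 0.066, 0.0]
contact_force: [-3.7, 0.3, 6.5]
gripper_width: 0.245
grasp_force: 62.2
```

Emit:
move_arm([
  [[0,0,0,0.002,0],[0,0,0,0.001,0],[0,0,0,0,0],[0,0,0,0,0]],
])

```text
time: 13.4
tool_pos: [0.5205, -0.0246, 0.0912]
tool_rot: [0.0, 0.998, 0.066, 0.0]
contact_force: [-5.9, 0.9, 11.2]
gripper_width: 0.244
grasp_force: 63.0
```

Emit:
move_arm([
  [[0,-0.001,0,0.001,0],[0,0,0,0.001,0],[0,0,0,0,0],[0,0,0,0,0]],
])

```text
time: 13.73
tool_pos: [0.5204, -0.0246, 0.0912]
tool_rot: [0.0, 0.998, 0.066, 0.001]
contact_force: [-7.3, 2.1, 16.0]
gripper_width: 0.244
grasp_force: 63.6
```

Emit:
move_arm([
  [[0,0,0,0.002,0],[0,0,0,0,0],[0,0,0,0,0]],
])

```text
time: 13.98
tool_pos: [0.5204, -0.0246, 0.0911]
tool_rot: [0.0, 0.998, 0.067, 0.0]
contact_force: [-12.0, 2.7, 22.8]
gripper_width: 0.25
grasp_force: 64.5
```

Emit:
move_arm([
  [[0,-0.002,0,0,0],[0,0,0,0,0],[0,0,0,0,0]],
])

```text
time: 14.23
tool_pos: [0.5204, -0.0246, 0.0912]
tool_rot: [-0.0, 0.998, 0.066, 0.002]
contact_force: [-5.5, 3.5, 19.2]
gripper_width: 0.243
grasp_force: 63.9
```

```bash
python3 -c "
from fit import *
s=state();print(s['contact_force'],s['ft_torque'],s['tool_pos'],s['time'],s['tool_rot'])
c,im=snap('wrist','wr6')
c,im=snap('scene','sc6')
o=proj(c,[[.52,-.026,.04]])[0].astype(int);print(o)
im=im[o[1]-50:o[1]+50,o[0]-66:o[0]+67];cv2.imwrite('pics/crop6.png',cv2.resize(im[:,:,::-1],None,fx=6,fy=6,interpolation=cv2.INTER_CUBIC))"
```

```text
[-5.52049335  3.50501825 19.21800981] [ 0.56946203  1.19014858 -0.01320276] [ 0.52041054 -0.02459628  0.0911786 ] 14.2333 [-4.03169743e-05  9.97788407e-01  6.64371497e-02  2.09713559e-03]
[258 215]
```

View pics/crop6.png

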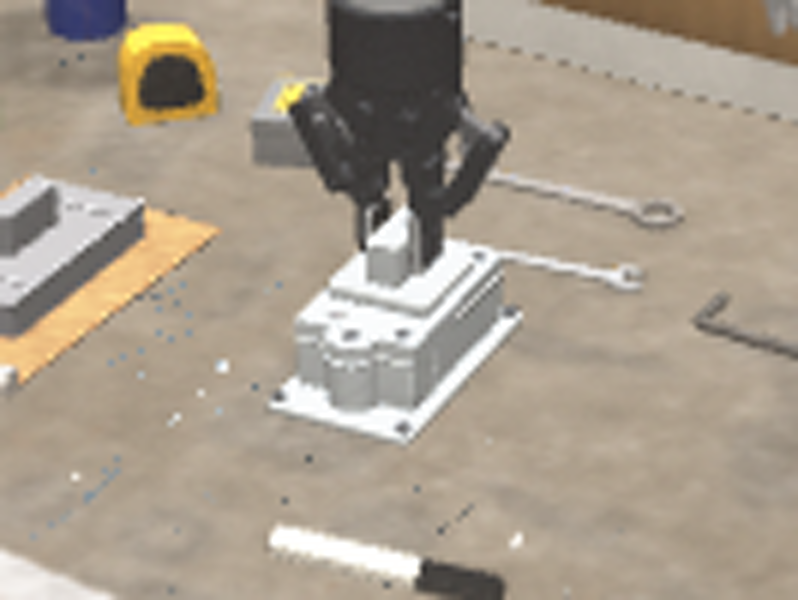

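The scene view shows the two halves closed with lugs aligned and the cover on the mat. I press a little more firmly.

Emit:
move_arm([
  [[0,0.001,0.001,0.002,0],[0,0,0,0,0],[0,0,0,0,0],[0,0,0,0,0]],
])

```text
time: 14.67
tool_pos: [0.5204, -0.0247, 0.0911]
tool_rot: [-0.001, 0.998, 0.067, 0.001]
contact_force: [-13.6, 5.6, 28.0]
gripper_width: 0.248
grasp_force: 65.3
```

```bash
python3 -c "
from fit import *
s=state();print(s['contact_force'],s['ft_torque'],s['tool_pos'],s['tool_rot'])"
```

```text
[-13.58962157   5.61284898  28.04611426] [ 0.78635446  2.17248005 -0.0438686 ] [ 0.52044073 -0.0246577   0.09113174] [-6.27055567e-04  9.97784784e-01  6.65181694e-02  6.82047258e-04]
```

```bash
python3 -c "
from plant import job; print(job.job_done())"
```

```text
the job is handed in; nothing more can be done
None
```

I handed the job in at about 15 s on the robot's clock: the dust cover is upright on the cork mat, and the upper half sits on both dowels with its lug above the lower lug. The arm is still gripping and pressing with about 28 N; the height stopped changing as the push rose, so the halves should be fully closed. The other bench items were not touched; no verdict was returned.

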